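# Check the dosing syringes and pull the one that sticks

## Task

Before the run, try the three dosing syringes in the stand: push every plunger by its thumb plate through its stroke, gently, fully home if it runs free; if one stops short, feel it and do not force it. Leave the good syringes where they are with their plungers home; take a syringe that sticks out of the stand by its collar and stand it tip down on the bottom of the glass soak jar, setting it down, not dropping it.

Things in the scene. Friction and masses are not known exactly. Their poses are not given: they have to be found in the camera images.
- stand: aluminium stand fixed on the bench, 215 mm deep, 276 mm wide; two perforated plates hold the syringes side by side, 80 mm apart, leaning 35 degrees towards the robot. Origin: under its foot's middle, x to its back, z up. Above is a shelf (underside 318 mm up, front edge 30 mm in front of the origin, vials on it): a hand pointing straight down does not fit over the syringes, work along their axes.
- jar: soak jar, open straight-sided glass jar fixed on the bench, 100 mm across outside, 91 mm inside, rim 108 mm above the bench, inner floor 7 mm above it. Origin: centre of its underside, z up.
- syringe_1: one of three like syringes (glass barrel 32 mm across, steel fittings, 155 mm long with plunger home, 0.2 kg), tip down in a hole of the stand; lifts out along its axis. Origin: middle of the knurled steel collar on top of the barrel (38 mm across, 24 mm high), where it is gripped; z runs along the axis, tip to thumb plate. The 46 mm flange under the collar rests on the stand, underside 16 mm below origin.
- syringe_1_tip (a point): point of the tip of syringe_1, 132 mm below its collar's middle along its axis
- thumb_1 (a point): centre of the top face of the thumb plate (steel disc 28 mm across, 8 mm thick, on a 10 mm rod) of syringe_1's plunger: along the syringe's axis 68 mm above the collar's middle when fully drawn, 23 mm when fully home. Press it along the axis, towards the tip.
- plunger_1 (a joint): piston of syringe_1, metres pressed in: 0 fully drawn, 0.045 fully home; starts between 0 and 0.012. A free plunger goes all the way with 3 to 8 N and stays where it is left; one that sticks runs the same at first, then binds at least 12 mm short of home; both stops are cushioned by its rubber piston, rising 3 N per mm; do not exceed 25 N. Which sticks can only be felt.
- syringe_2: one of three like syringes (glass barrel 32 mm across, steel fittings, 155 mm long with plunger home, 0.2 kg), tip down in a hole of the stand; lifts out along its axis. Origin: middle of the knurled steel collar on top of the barrel (38 mm across, 24 mm high), where it is gripped; z runs along the axis, tip to thumb plate. The 46 mm flange under the collar rests on the stand, underside 16 mm below origin.
- syringe_2_tip (a point): point of the tip of syringe_2, 132 mm below its collar's middle along its axis
- thumb_2 (a point): centre of the top face of the thumb plate (steel disc 28 mm across, 8 mm thick, on a 10 mm rod) of syringe_2's plunger: along the syringe's axis 68 mm above the collar's middle when fully drawn, 23 mm when fully home. Press it along the axis, towards the tip.
- plunger_2 (a joint): piston of syringe_2, metres pressed in: 0 fully drawn, 0.045 fully home; starts between 0 and 0.012. A free plunger goes all the way with 3 to 8 N and stays where it is left; one that sticks runs the same at first, then binds at least 12 mm short of home; both stops are cushioned by its rubber piston, rising 3 N per mm; do not exceed 25 N. Which sticks can only be felt.
- syringe_3: one of three like syringes (glass barrel 32 mm across, steel fittings, 155 mm long with plunger home, 0.2 kg), tip down in a hole of the stand; lifts out along its axis. Origin: middle of the knurled steel collar on top of the barrel (38 mm across, 24 mm high), where it is gripped; z runs along the axis, tip to thumb plate. The 46 mm flange under the collar rests on the stand, underside 16 mm below origin.
- syringe_3_tip (a point): point of the tip of syringe_3, 132 mm below its collar's middle along its axis
- thumb_3 (a point): centre of the top face of the thumb plate (steel disc 28 mm across, 8 mm thick, on a 10 mm rod) of syringe_3's plunger: along the syringe's axis 68 mm above the collar's middle when fully drawn, 23 mm when fully home. Press it along the axis, towards the tip.
- plunger_3 (a joint): piston of syringe_3, metres pressed in: 0 fully drawn, 0.045 fully home; starts between 0 and 0.012. A free plunger goes all the way with 3 to 8 N and stays where it is left; one that sticks runs the same at first, then binds at least 12 mm short of home; both stops are cushioned by its rubber piston, rising 3 N per mm; do not exceed 25 N. Which sticks can only be felt.
There are look-alikes about, which are no part of the job. What is meant by the jar is not green, and is the larger of those in its own colour.

How it is judged (in metres and radians):
On the way:
1. every plunger has been pushed as far as it goes: home, or to where it sticks (value of joint each of plunger_1, plunger_2, plunger_3 above 0.024 m), for 0.1 s.
At the end, for the whole second after the job is handed in: the two plungers that run free are home (within 3 mm) and their syringes are where they stood (within 12 mm); the syringe whose plunger sticks stands tip down in the soak jar, its tip within 15 mm of the jar's floor, leaning no more than 40 degrees, at rest, its plunger still short of home (((value of joint each of plunger_2, plunger_3 above 0.042 m and distance of each of syringe_2, syringe_3 from where it was at the start of the episode below 0.012 m and value of joint plunger_1 below 0.033 m and horizontal distance between syringe_1_tip and jar below 0.047 m and z of syringe_1_tip in the frame of jar below 0.022 m and angle between syringe_1's own z axis and vertical below 0.7 rad and linear speed of syringe_1 below 0.03 m/s) or (value of joint each of plunger_1, plunger_3 above 0.042 m and distance of each of syringe_1, syringe_3 from where it was at the start of the episode below 0.012 m and value of joint plunger_2 below 0.033 m and horizontal distance between syringe_2_tip and jar below 0.047 m and z of syringe_2_tip in the frame of jar below 0.022 m and angle between syringe_2's own z axis and vertical below 0.7 rad and linear speed of syringe_2 below 0.03 m/s) or (value of joint each of plunger_1, plunger_2 above 0.042 m and distance of each of syringe_1, syringe_2 from where it was at the start of the episode below 0.012 m and value of joint plunger_3 below 0.033 m and horizontal distance between syringe_3_tip and jar below 0.047 m and z of syringe_3_tip in the frame of jar below 0.022 m and angle between syringe_3's own z axis and vertical below 0.7 rad and linear speed of syringe_3 below 0.03 m/s))); the robot touches nothing.
It fails at once if a syringe is pressed or wrenched against the stand with more than 40 N (contact force between any of syringe_1, syringe_2, syringe_3 and stand above 40 N).
It fails at once if the syringe is let go over or in the jar with its tip more than 30 mm above the jar's floor ((contact force between the fingers and syringe_1 below 0.01 N and horizontal distance between syringe_1_tip and jar below 0.05 m and z of syringe_1_tip in the frame of jar above 0.037 m) or (contact force between the fingers and syringe_2 below 0.01 N and horizontal distance between syringe_2_tip and jar below 0.05 m and z of syringe_2_tip in the frame of jar above 0.037 m) or (contact force between the fingers and syringe_3 below 0.01 N and horizontal distance between syringe_3_tip and jar below 0.05 m and z of syringe_3_tip in the frame of jar above 0.037 m)).
It also fails if it takes over 56 s, if anything falls off the work surface, if the arm or the gripper's body presses on something with over 40 N, if the wrist force passes 120 N, or if a joint passes its speed limit or range.

## Robot

A 6-joint arm with a two-finger parallel gripper is mounted at the origin on a cart in front of the work surface, level with it; the furniture and walls round the work are solid. World frame = base frame: x ahead of the robot, y to its left, z up, the work surface at z = 0. Lengths are in mm, angles in rad, forces in N, time in s.
With the tool pointing down it reaches from about 350 to 975 mm from the base axis. Payload 7.1 kg.
Tool frame: the origin (TCP) lies midway between the tips of the shut fingers; the grasp point (between the pads) lies pinch_z behind it (pinch_z is the distance from the TCP to the grasp point, in mm); z points along the fingers, y is the line along which they close (so a half turn about z gives the same grasp; the last joint's range is limited). The gripper opens to 88 mm and grips with 3 to 60 N. Pads are 20 mm wide; open, the fingers measure 115 mm over their backs; the gripper's body (75 mm by 178 mm) begins 61 mm behind the grasp point.
Start: joints at [1.16, 0.423, 1.63, -0, 1.089, -0.019], TCP at [238.626, 577.635, 222.675] pointing down, gripper open.
Joint ranges: [-3, 3], [-0.9, 2.11], [0.09, 2.58], [-1.31, 4.45], [0.11, 2.69], [-2.54, 2.54]. Speed limits (rad/s): [2.39, 2.39, 3.01, 3.14, 3.14, 3.14].

## Interface

Orientations are given as a rotation vector (axis times angle).
In Python, from workcell import get_obs, get_image, close_job, pinch_z gives the robot as it stands.
- The arm moves only by the tool jog_arm, never from a script. Its argument "commands" is a list of rows, each a list of 3 entries, a list of its own where there are three numbers: the gripper command: -1 is shut, 1 is fully open, values between are in proportion, then the shift along the tool's x, y, z as a fraction of full scale, then the turn, a rotation vector about the tool's x, y, z as a fraction of full scale. In form: [[gripper, [tx, ty, tz], [rx, ry, rz]], ...]. A call has 1 to 10 rows; each row shifts and turns the commanded pose from where the row before left it, along the tool's axes as they then stand; what a row does not reach is not made up. Full scale, the value 1, is 0.1 m for a shift and 45 degrees for a turn. A row lasts 1/10 s, in which the tool goes at most 50 mm and 8.59 degrees, less where a joint would pass 70% of its speed; a pose out of reach is approached as far as the arm can. A call with a number of a shift or a turn outside -1 to 1 is refused whole. A call with a gripper value outside its range is refused whole. The fingers move at their own pace and stop on an object; the grip force is fixed at half the most. Time passes only in rows, so rows that do not move let the fingers close. It gives the time, the measured TCP pose, the force, the opening and the grip force at its end, in the units of the state.
- get_obs(): the state, without advancing time (a new reading comes with each control period).
- get_image(name): name is "scene" or "top" or "wrist"; returns a dict with "image" (400x640x3 uint8, blue, green, red), "z_map" (400x640 float32, mm along the optical axis (not along the pixel's ray), 0 where there is no reading), "intrinsics" (3x3 intrinsics, pixels), "eye" and "orientation" of the camera in the world; the wrist camera has in their place "mount" (4x4, takes a point from camera to tool coordinates, whose origin is the TCP and whose axes are the flange's). Camera axes: x right, y down, z forward; pixel columns grow to the right and rows downward; lengths in mm; the calibration is good to about 2 mm. A picture is of the moment at which its call begins: read the wrist's pose just before it.
- close_job(): hands the job in; it is judged then, once.
The state is a dict: "t": time; "qpos": joint angles; "qvel": joint speeds; "joint_torque": joint torques, N m; "ee_pos": TCP position; "orientation": TCP orientation; "ft_force": force on the tool from outside, world axes, zero at the start; "moment": the same for the moment, N m; "width": finger opening in mm; "grasp_force": force on a finger pad.
Only numpy, scipy, OpenCV 4.12 (cv2) and the standard library are available. Lean on these libraries where they do the work, as an engineer would, in place of code of your own. Each camera call takes 0.05 s, during which the arm holds its last target. There are 200 camera calls.

## Working session

There is one attempt and no reset: what is moved stays moved. The work goes in short steps, Python scripts to look and compute and a tool call to move; the robot and the scene stay as the last step left them, time stands still between calls to the robot, and variables do not carry over. Pictures are saved under pics/ and viewed, at most 10 in all, crops included, and the job is handed in when it is done.

Besides the shell and the picture viewer there is one more tool, called after "Emit:" as a command line: name --argument value ..., lists and objects as JSON in quotes. jog_arm: Moves the arm, as the interface text tells. Its arguments: {"type":"object","properties":{"commands":{"type":"array","items":{"type":"array"}}},"required":["commands"]}

```bash
mkdir -p pics; ls
cat > h.py <<'E'
import numpy as np, cv2
from scipy.spatial.transform import Rotation as R
from workcell import get_obs, get_image, close_job, pinch_z
def cam(n):
    o=get_obs(); d=get_image(n)
    K=np.array(d["intrinsics"])
    if n=="wrist":
        T=np.eye(4);T[:3,:3]=R.from_rotvec(o["orientation"]).as_matrix();T[:3,3]=o["ee_pos"];T=T@np.array(d["mount"])
    else:
        T=np.eye(4);q=np.array(d["orientation"],float)
        T[:3,:3]=q if q.shape==(3,3) else (R.from_rotvec(q) if q.size==3 else R.from_quat(q)).as_matrix()
        T[:3,3]=d["eye"]
    z=d["z_map"];v,u=np.mgrid[:z.shape[0],:z.shape[1]]
    P=np.stack([(u-K[0,2])/K[0,0]*z,(v-K[1,2])/K[1,1]*z,z],-1)
    W=P@T[:3,:3].T+T[:3,3]; W[z==0]=np.nan
    return d["image"],W,K,T
E
python3 - <<'E'
from h import *
o=get_obs();print({k:np.round(v,3) for k,v in o.items()},pinch_z)
for n in("scene","top"):
    im,W,K,T=cam(n);np.savez(f"pics/{n}.npz",im=im,W=W,K=K,T=T);cv2.imwrite(f"pics/{n}0.png",im);print(n,K.round(1).tolist(),T.round(2).tolist())
E
```

```text
pics
{'t': np.float64(0.0), 'qpos': array([ 1.16 ,  0.424,  1.631, -0.   ,  1.089, -0.019]), 'qvel': array([ 0.001,  0.001, -0.001,  0.002,  0.   , -0.001]), 'joint_torque': array([-3.0000e-03, -5.4463e+01, -2.7367e+01,  6.4000e-02,  2.3000e-02,
       -0.0000e+00]), 'ee_pos': array([238.417, 577.11 , 221.892]), 'orientation': array([-6.120e-01, -3.081e+00,  2.000e-03]), 'ft_force': array([0.337, 0.693, 0.343]), 'moment': array([-0.036, -0.037, -0.017]), 'grasp_force': np.float64(0.0), 'width': np.float64(87.672)} 18.700000000000003
scene [[426.3, 0.0, 323.0], [0.0, 426.3, 204.4], [0.0, 0.0, 1.0]] [[0.86, -0.38, 0.33, 201.93], [-0.5, -0.68, 0.54, -375.58], [0.02, -0.63, -0.78, 909.07], [0.0, 0.0, 0.0, 1.0]]
top [[403.5, 0.0, 317.1], [0.0, 403.5, 196.9], [0.0, 0.0, 1.0]] [[-0.01, -0.99, 0.13, 391.02], [-1.0, 0.01, -0.03, 183.41], [0.03, -0.13, -0.99, 1025.25], [0.0, 0.0, 0.0, 1.0]]
```

View pics/scene0.png

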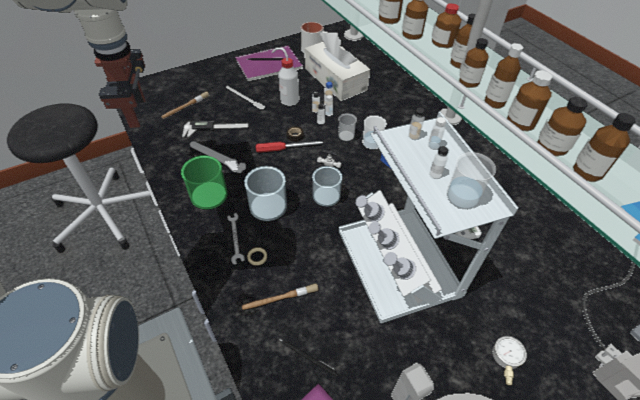

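View pics/top0.png

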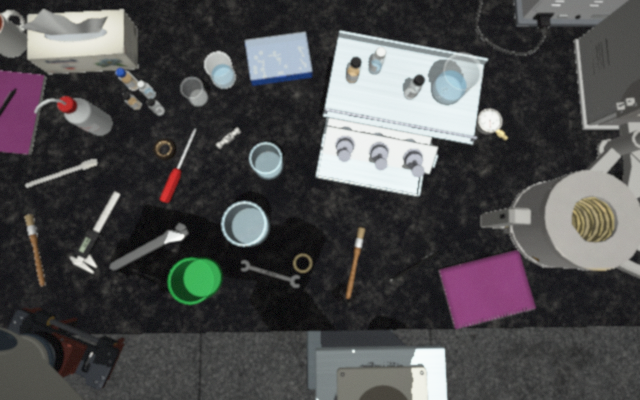

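The scene view shows three thumb plates at about (363,203), (377,229), (391,259), and the large clear jar at (266,193). The smaller jar at (326,185) and the green one are decoys. In the top view the thumbs are near (344,143), (379,149), (414,156) and the jar is at (245,223).

Run:
```python
from h import *
for n,box in(("scene",(335,185,450,320)),("top",(310,115,445,200))):
    d=np.load(f"pics/{n}.npz");W=d["W"];im=d["im"]
    a,b,c,e=box;S=W[b:e,a:c].reshape(-1,3);S=S[~np.isnan(S[:,0])]
    # RANSAC plane
    # plane with normal tilted 35deg from vertical
    rng=np.random.default_rng(0);best=0
    Q=S[(S[:,2]>40)&(S[:,2]<300)]
    for i in range(3000):
        p=Q[rng.choice(len(Q),3,replace=False)];m=np.cross(p[1]-p[0],p[2]-p[0]);l=np.linalg.norm(m)
        if l<200: continue
        m/=l;m*=np.sign(m[2])
        if abs(np.degrees(np.arccos(m[2]))-35)>6: continue
        k=(abs((Q-p[0])@m)<2).sum()
        if k>best:best=k;bm=m;bp=p[0]
    I=Q[abs((Q-bp)@bm)<3];c0=I.mean(0);m=np.linalg.svd(I-c0,full_matrices=False)[2][2];m*=np.sign(m[2])
    print(n,best,len(Q),"normal",m.round(3),"tilt",np.degrees(np.arccos(m[2])).round(1),"yaw",np.degrees(np.arctan2(-m[1],-m[0])).round(1),"c",c0.round(1), "d",(c0@m).round(1))
    H=(W-c0)@m
    mask=np.zeros(H.shape,np.uint8);mask[b:e,a:c]=((H>36)&(H<110))[b:e,a:c]
    cnt,lab,st,ce=cv2.connectedComponentsWithStats(mask)
    for i in range(1,cnt):
        if st[i,4]<25: continue
        P=W[lab==i];h=(P-c0)@m;top=np.percentile(h,90);Pt=P[h>top-4]
        print(st[i].tolist(),"h",np.percentile(h,[10,50,90]).round(1),"top pts",len(Pt),((Pt.min(0)+Pt.max(0))/2).round(1),Pt.mean(0).round(1))
    # jar
    x=(266,193) if n=="scene" else (245,223)
    y0,y1,x0,x1=x[1]-30,x[1]+30,x[0]-30,x[0]+30
    J=W[y0:y1,x0:x1].reshape(-1,3);print("jar z pct",np.nanpercentile(J[:,2],[1,20,50,80,99]).round(1))
    R_=J[(J[:,2]>100)&(J[:,2]<116)]
    if len(R_)>20:
        ce,r=cv2.minEnclosingCircle(R_[:,:2].astype(np.float32));print("rim",len(R_),np.round(ce,1),r, R_.mean(0).round(1))
s=np.load("pics/scene.npz")["im"];t=np.load("pics/top.npz")["im"]
A=cv2.resize(s[165:315,225:445],None,fx=3.4,fy=3.4,interpolation=cv2.INTER_CUBIC)[:, :748]
cv2.imwrite("pics/sc.png",A);cv2.imwrite("pics/tc.png",cv2.resize(t[110:260,210:450],None,fx=3.3,fy=3.3,interpolation=cv2.INTER_CUBIC))
```

```text
scene 1390 4070 normal [-0.561  0.11   0.821] tilt 34.9 yaw -11.1 c [620.  -14.5 123.5] d -247.9
[357, 196, 15, 14, 132] h [49.7 74.6 77. ] top pts 95 [590.6  97.  182. ] [591.1  96.3 181. ]
[369, 221, 18, 16, 155] h [50.6 82.8 85. ] top pts 113 [571.3  19.  187.6] [571.1  18.9 187.4]
[384, 252, 18, 15, 179] h [51.1 83.1 84.9] top pts 136 [556.6 -59.2 187.3] [555.6 -59.3 187.4]
jar z pct [ -3.1   0.4  11.2  78.9 109.2]
rim 305 [453.4 319. ] 51.89377212524414 [452.7 319.4 106.1]
top 1586 4239 normal [-0.557  0.108  0.824] tilt 34.6 yaw -10.9 c [624.9  12.5 122.6] d -245.7
[338, 147, 13, 15, 132] h [72.3 74.9 77.1] top pts 113 [592.   98.2 181.1] [592.   97.2 180.8]
[375, 154, 13, 16, 146] h [56.6 83.4 84.9] top pts 126 [572.4  20.5 187.7] [572.3  20.1 187.6]
[412, 161, 13, 16, 149] h [54.1 83.3 85.6] top pts 116 [557.1 -58.1 188. ] [557.2 -58.2 187.9]
jar z pct [-3.300e+00  1.000e-01  3.900e+00  3.100e+01  1.099e+02]
rim 367 [454.1 320.7] 51.10007095336914 [454.5 323.  107.4]
```

View pics/sc.png

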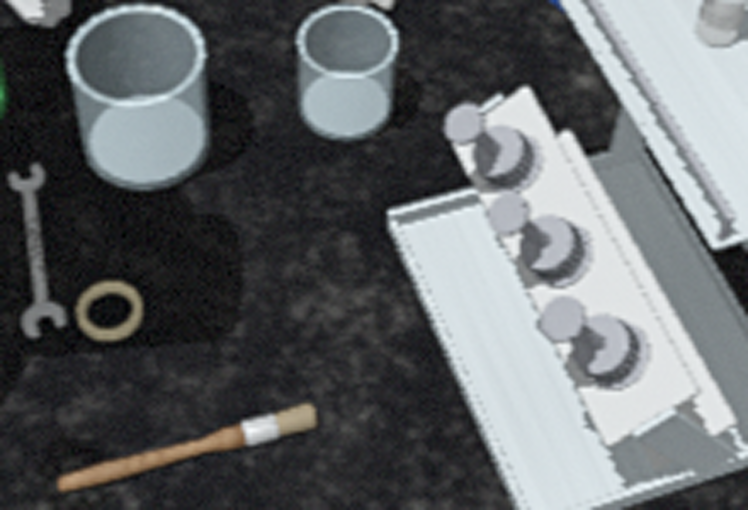

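View pics/tc.png

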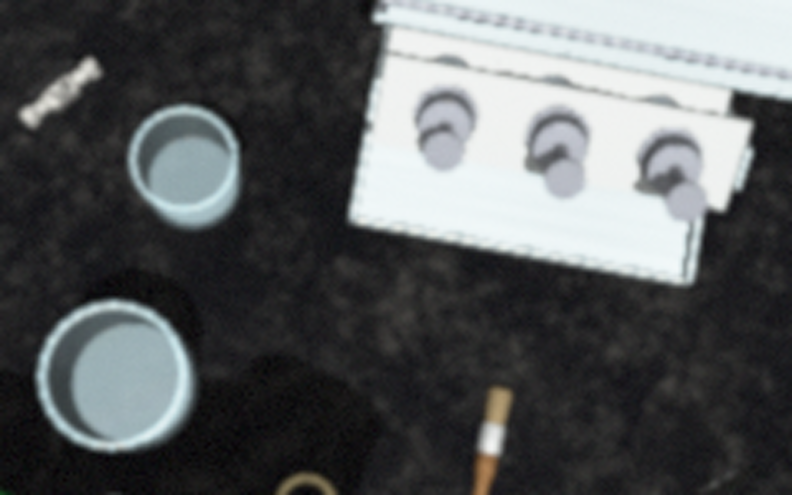

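The numbers agree between both views: 35° lean, 80 mm spacing, plate heights as specified. Next I'll write a helper for the moves.

```bash
cat >> h.py <<'E'
y0=np.radians(-11.0);s,c=np.sin(np.radians(35)),np.cos(np.radians(35))
ax=np.array([-s*np.cos(y0),-s*np.sin(y0),c])
TH=np.array([[591.4,97.2,181.2],[571.8,19.6,187.6],[556.7,-58.8,187.6]])
OR=np.array([[625.4,90.6,131.7],[610.2,12.2,131.7],[595.1,-66.2,131.7]])
JAR=np.array([453.9,320.3,0.])
def Rt(z,y):
    z=z/np.linalg.norm(z);y=y-z*(y@z);y/=np.linalg.norm(y);return np.stack([np.cross(y,z),y,z],1)
yh=np.array([-np.sin(y0),np.cos(y0),0])
def to(p,Rg=None):
    o=get_obs();Rc=R.from_rotvec(o["orientation"]).as_matrix()
    print("t",o["t"].round(2),"p",o["ee_pos"].round(1),"f",o["ft_force"].round(1),"w",o["width"].round(1))
    if Rg is not None:
        print("turn frac now",(R.from_matrix(Rc.T@Rg).as_rotvec()/np.radians(45)).round(4),"deg",np.degrees(np.linalg.norm(R.from_matrix(Rc.T@Rg).as_rotvec())).round(2))
        Rc=Rg
    print("shift frac after turn",(Rc.T@(np.array(p)-o["ee_pos"])/100).round(4))
E
python3 - <<'E'
from h import *
o=get_obs();print(R.from_rotvec(o["orientation"]).as_matrix().round(3).tolist())
d=np.load("pics/top.npz");W=d["W"];P=W[30:150,320:490].reshape(-1,3);P=P[(P[:,2]>310)&(P[:,2]<335)]
a=P@np.array([np.cos(y0),np.sin(y0),0]);b=P@yh
print("shelf along-x",np.percentile(a,[0.5,2,98]).round(1),"across",np.percentile(b,[1,99]).round(1),"O_B",OR[1]@np.array([np.cos(y0),np.sin(y0),0]),OR[1]@yh)
for sgn in(1,-1):
    to(TH[0]+60*ax,Rt(-ax,sgn*yh))
d=get_image("wrist");print(np.array(d["mount"]).round(2).tolist())
E
```

```text
[[-0.924, 0.382, -0.001], [0.382, 0.924, -0.001], [0.0, -0.001, -1.0]]
shelf along-x [593.1 594.4 747.2] across [ -6.  264.7] O_B 596.6610375961708 128.40750061682917Traceback (most recent call last):
  File "<stdin>", line 7, in <module>
  File "h.py", line 27, in to
    print("t",o["t"].round(2),"p",o["ee_pos"].round(1),"f",o["ft_force"].round(1),"w",o["width"].round(1))
              ^^^^^^^^^^^^
AttributeError: 'float' object has no attribute 'round'
```

```bash
sed -i 's/o\["t"\].round(2)/np.round(o["t"],2)/; s/o\["width"\].round(1)/np.round(o["width"],1)/' h.py
python3 - <<'E'
from h import *
for sgn in(1,-1):
    to(TH[0]+60*ax,Rt(-ax,sgn*yh))
d=get_image("wrist");print(np.array(d["mount"]).round(2).tolist())
E
```

```text
t 0.1 p [238.4 577.2 222. ] f [ 0.7 -0.2  0.2] w 87.9
turn frac now [-0.0794 -0.7753 -0.2459] deg 36.78
shift frac after turn [-3.3545 -4.0381  2.2466]
t 0.1 p [238.4 577.2 222. ] f [ 0.7 -0.2  0.2] w 87.9
turn frac now [-1.1298  0.1157  3.5822] deg 169.11
shift frac after turn [3.3545 4.0381 2.2466]
[[0.0, -0.97, -0.26, 70.98], [1.0, 0.0, -0.0, 1.36], [0.0, -0.26, 0.97, -161.73], [0.0, 0.0, 0.0, 1.0]]
```

Emit:
jog_arm --commands '[[-1,[0,0,-0.1],[-0.016,-0.155,-0.049]],[-1,[0,0,-0.1],[-0.016,-0.155,-0.049]],[-1,[0,0,0],[-0.016,-0.155,-0.049]],[-1,[0,0,0],[-0.016,-0.155,-0.049]],[-1,[0,0,0],[-0.016,-0.155,-0.049]],[-1,[-0.24,-0.29,0.16],[0,0,0]],[-1,[-0.24,-0.29,0.16],[0,0,0]],[-1,[-0.24,-0.29,0.16],[0,0,0]],[-1,[-0.24,-0.29,0.16],[0,0,0]],[-1,[-0.24,-0.29,0.16],[0,0,0]]]'

```text
t: 1.15
ee_pos: [351.6, 406.7, 245.4]
orientation: [0.243, 2.521, -0.074]
ft_force: [0.9, -0.3, -0.0]
width: 11.2
grasp_force: 0.0
```

Emit:
jog_arm --commands '[[-1,[-0.24,-0.29,0.16],[0,0,0]],[-1,[-0.24,-0.29,0.16],[0,0,0]],[-1,[-0.24,-0.29,0.16],[0,0,0]],[-1,[-0.24,-0.29,0.16],[0,0,0]],[-1,[-0.24,-0.29,0.16],[0,0,0]],[-1,[-0.24,-0.29,0.16],[0,0,0]],[-1,[-0.24,-0.29,0.16],[0,0,0]],[-1,[-0.12,-0.15,0.08],[0,0,0]],[-1,[0,0,0],[0,0,0]]]'

```text
t: 2.05
ee_pos: [522.6, 150.3, 250.2]
orientation: [0.249, 2.52, -0.076]
ft_force: [-0.4, 0.3, 0.1]
width: 0.7
grasp_force: 0.0
```

Run:
```python
from h import *
to(TH[0]+25*ax,Rt(-ax,yh))
```

```text
t 2.05 p [522.6 150.3 250.2] f [-0.4  0.3  0.1] w 0.7
turn frac now [-0.0013  0.0002 -0.0062] deg 0.28
shift frac after turn [-0.2408 -0.3901  0.7607]
```

Emit:
jog_arm --commands '[[-1,[-0.12,-0.195,0.17],[0,0,-0.006]],[-1,[-0.12,-0.195,0.17],[0,0,0]],[-1,[0,0,0.2],[0,0,0]],[-1,[0,0,0.22],[0,0,0]],[-1,[0,0,0],[0,0,0]]]'

```text
t: 2.55
ee_pos: [576.1, 102.7, 199.5]
orientation: [0.238, 2.524, -0.078]
ft_force: [-0.9, 0.6, -0.3]
width: 0.3
grasp_force: 0.0
```

Run:
```python
from h import *
to(TH[0],Rt(-ax,yh))
im,W,K,T=cam("wrist");cv2.imwrite("pics/w1.png",im)
c0=OR[1]-16*ax;H=(W-c0)@ax
for i in range(3):
    q=(W-TH[i]);r=np.linalg.norm(q-(q@ax)[...,None]*ax,axis=-1)
    for nm,lo,hi,rm in(("thumb",25,95,30),("flange/collar",8,32,32)):
        P=W[(r<rm)&(H>lo)&(H<hi)]
        if len(P)<30: continue
        h=(P-c0)@ax;top=np.percentile(h,90);P=P[h>top-4];m=((P.min(0)+P.max(0))/2);cx=(P-TH[i])@yh;xx=np.cross(yh,-ax);cz=(P-TH[i])@xx
        print(i,nm,len(P),"h",top.round(1),"y off",((cx.min()+cx.max())/2).round(1),np.ptp(cx).round(1),"x off",((cz.min()+cz.max())/2).round(1),np.ptp(cz).round(1))
```

```text
t 2.55 p [576.1 102.7 199.5] f [-0.9  0.6 -0.3] w 0.3
turn frac now [ 0.0002 -0.0038  0.005 ] deg 0.28
shift frac after turn [-0.027  -0.0243  0.242 ]
0 thumb 878 h 75.7 y off 2.1 27.3 x off 4.8 21.7
0 flange/collar 1348 h 28.9 y off 2.5 37.8 x off 6.3 28.6
1 thumb 1998 h 84.2 y off 2.5 27.6 x off 1.8 27.5
1 flange/collar 1778 h 28.9 y off 2.5 37.7 x off 1.9 37.3
2 thumb 1946 h 84.3 y off 4.0 26.2 x off 1.9 27.8
2 flange/collar 1925 h 28.9 y off 2.4 38.2 x off 2.2 38.2
```

View pics/w1.png

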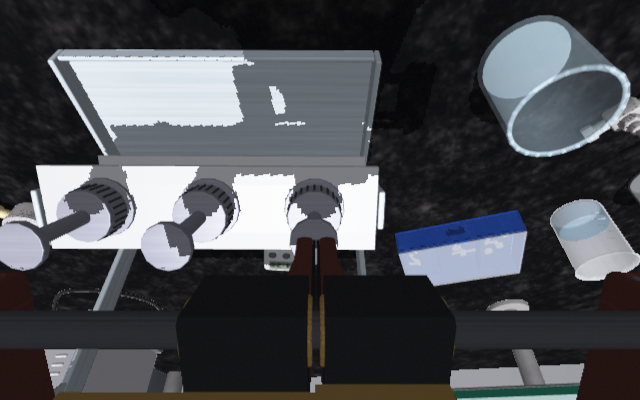

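The wrist picture shows the shut fingers over thumb plate 1 at about (313,235), with plates 2 and 3 at (167,245) and (22,245). The offset from my estimates is about 2 mm.

Emit:
jog_arm --commands '[[-1,[-0.015,-0.01,0.1],[0,0,0.005]],[-1,[0,0,0.1],[0,0,0]],[-1,[0,0,0.04],[0,0,0]],[-1,[0,0,0.04],[0,0,0]],[-1,[0,0,0.04],[0,0,0]]]'

```text
t: 3.1
ee_pos: [595.7, 98.1, 176.6]
orientation: [0.243, 2.52, -0.074]
ft_force: [-3.0, 0.5, 3.5]
width: 0.4
grasp_force: 2.1
```

Emit:
jog_arm --commands '[[-1,[0,0,0.03],[0,0,0]],[-1,[0,0,0.03],[0,0,0]],[-1,[0,0,0.03],[0,0,0]]]'

```text
t: 3.4
ee_pos: [600.8, 96.9, 169.0]
orientation: [0.243, 2.52, -0.074]
ft_force: [-1.6, 0.7, 2.9]
width: 0.4
grasp_force: 2.0
```

Emit:
jog_arm --commands '[[-1,[0,0,0.02],[0,0,0]],[-1,[0,0,0.02],[0,0,0]]]'

```text
t: 3.6
ee_pos: [603.1, 96.4, 165.6]
orientation: [0.243, 2.52, -0.074]
ft_force: [-1.4, 1.3, 3.0]
width: 0.5
grasp_force: 1.9
```

Emit:
jog_arm --commands '[[-1,[0,0,0.02],[0,0,0]],[-1,[0,0,0.02],[0,0,0]]]'

```text
t: 3.8
ee_pos: [605.3, 96.0, 162.5]
orientation: [0.243, 2.52, -0.074]
ft_force: [-7.0, 1.4, 8.5]
width: 0.4
grasp_force: 5.6
```

Emit:
jog_arm --commands '[[-1,[0,0,0.02],[0,0,0]],[-1,[0,0,0.02],[0,0,0]]]'

```text
t: 4.0
ee_pos: [607.4, 95.8, 159.7]
orientation: [0.243, 2.52, -0.074]
ft_force: [-12.4, 3.2, 16.7]
width: 0.3
grasp_force: 10.6
```

Plunger 1 binds: the force climbed to 21 N with about 11 mm left, so I'm backing off and going to the next.

Emit:
jog_arm --commands '[[-1,[0,0,-0.05],[0,0,0]],[-1,[0,0,-0.3],[0,0,0]],[-1,[0,0,-0.3],[0,0,0]],[-1,[0,-0.4,0],[0,0,0]],[-1,[0,-0.4,0],[0,0,0]],[-1,[0,0,0],[0,0,0]]]'

```text
t: 4.6
ee_pos: [553.8, 20.4, 211.7]
orientation: [0.248, 2.522, -0.078]
ft_force: [0.4, 0.1, 0.5]
width: 0.7
grasp_force: 0.0
```

```bash
cat >> h.py <<'E'
def meas(n):
    im,W,K,T=cam(n);c0=OR[1]-16*ax;H=(W-c0)@ax;xx=np.cross(yh,-ax)
    for i in range(3):
        q=(W-TH[i]);r=np.linalg.norm(q-(q@ax)[...,None]*ax,axis=-1)
        for nm,lo,hi,rm in(("thumb",36,95,24),("collar",8,32,24)):
            P=W[(r<rm)&(H>lo)&(H<hi)]
            if len(P)<30: continue
            h=(P-c0)@ax;top=np.percentile(h,85);P=P[h>top-3];cx=(P-TH[i])@yh;cz=(P-TH[i])@xx
            print(n,i,nm,len(P),"h",top.round(1),"y off",((cx.min()+cx.max())/2).round(1),np.ptp(cx).round(1),"x off",((cz.min()+cz.max())/2).round(1),np.ptp(cz).round(1))
E
python3 - <<'E'
from h import *
to(TH[1],Rt(-ax,yh)); meas("wrist");meas("scene")
E
```

```text
t 4.6 p [553.8  20.4 211.7] f [0.4 0.1 0.5] w 0.7
turn frac now [-0.003  -0.0019 -0.0047] deg 0.26
shift frac after turn [-0.0077  0.0262  0.2998]
wrist 0 thumb 1368 h 56.6 y off 2.1 27.8 x off 1.6 27.8
wrist 0 collar 1121 h 28.6 y off 1.0 37.0 x off 1.8 37.3
wrist 1 thumb 1114 h 84.2 y off 2.2 26.7 x off 3.9 23.3
wrist 1 collar 1257 h 28.7 y off 2.0 37.3 x off 6.2 28.9
wrist 2 thumb 1712 h 84.4 y off 2.4 27.5 x off 1.9 27.5
wrist 2 collar 1540 h 28.7 y off 1.9 37.7 x off 1.9 37.7
scene 0 thumb 40 h 57.9 y off -0.3 25.9 x off -8.1 10.9
scene 0 collar 92 h 30.2 y off -3.1 31.4 x off -3.2 30.1
scene 1 thumb 30 h 85.0 y off 0.2 21.3 x off -7.9 10.0
scene 1 collar 157 h 29.7 y off -0.7 37.9 x off 0.6 35.9
scene 2 thumb 128 h 85.6 y off -0.8 27.1 x off 1.2 26.0
scene 2 collar 166 h 30.1 y off -0.3 37.4 x off 0.3 37.1
```

Plunger 1 now sits at about 28 mm pressed, so it is the stuck one. Plunger 2 is next.

Emit:
jog_arm --commands '[[-1,[0,0.035,0.15],[0,0,0]],[-1,[0,0,0.1],[0,0,0]],[-1,[0,0,0.04],[0,0,0]],[-1,[0,0,0.04],[0,0,0]],[-1,[0,0,0.04],[0,0,0]]]'

```text
t: 5.2
ee_pos: [577.2, 24.2, 181.9]
orientation: [0.242, 2.52, -0.074]
ft_force: [-4.1, 2.3, 4.8]
width: 0.7
grasp_force: 3.1
```

Emit:
jog_arm --commands '[[-1,[0,0,0.03],[0,0,0]],[-1,[0,0,0.03],[0,0,0]],[-1,[0,0,0.03],[0,0,0]],[-1,[0,0,0.03],[0,0,0]],[-1,[0,0,0.03],[0,0,0]]]'

```text
t: 5.7
ee_pos: [585.7, 21.8, 169.5]
orientation: [0.243, 2.52, -0.074]
ft_force: [-3.9, 3.1, 4.0]
width: 0.6
grasp_force: 3.0
```

Emit:
jog_arm --commands '[[-1,[0,0,0.02],[0,0,0]],[-1,[0,0,0.02],[0,0,0]],[-1,[0,0,0.02],[0,0,0]]]'

```text
t: 6.0
ee_pos: [589.0, 21.2, 164.6]
orientation: [0.243, 2.521, -0.074]
ft_force: [-3.2, 2.4, 5.4]
width: 0.5
grasp_force: 3.0
```

Emit:
jog_arm --commands '[[-1,[0,0,0.02],[0,0,0]],[-1,[0,0,0.02],[0,0,0]],[-1,[0,0,0.02],[0,0,0]]]'

```text
t: 6.3
ee_pos: [592.4, 20.6, 159.7]
orientation: [0.243, 2.521, -0.074]
ft_force: [-3.4, 3.0, 4.3]
width: 0.4
grasp_force: 3.0
```

Emit:
jog_arm --commands '[[-1,[0,0,0.02],[0,0,0]],[-1,[0,0,0.02],[0,0,0]],[-1,[0,0,0.02],[0,0,0]]]'

```text
t: 6.6
ee_pos: [595.7, 19.9, 154.7]
orientation: [0.243, 2.521, -0.074]
ft_force: [-3.2, 4.0, 4.9]
width: 0.4
grasp_force: 3.0
```

Emit:
jog_arm --commands '[[-1,[0,0,0.02],[0,0,0]],[-1,[0,0,0.01],[0,0,0]]]'

```text
t: 6.8
ee_pos: [597.4, 19.6, 152.2]
orientation: [0.243, 2.521, -0.074]
ft_force: [-3.1, 2.8, 5.0]
width: 0.1
grasp_force: 2.9
```

Emit:
jog_arm --commands '[[-1,[0,0,0.02],[0,0,0]]]'

```text
t: 6.9
ee_pos: [598.5, 19.4, 150.7]
orientation: [0.243, 2.521, -0.074]
ft_force: [-4.0, 3.5, 4.8]
width: 0.6
grasp_force: 3.0
```

Emit:
jog_arm --commands '[[-1,[0,0,0.015],[0,0,0]]]'

```text
t: 7.0
ee_pos: [599.4, 19.3, 149.4]
orientation: [0.243, 2.521, -0.074]
ft_force: [-4.6, 4.1, 6.7]
width: 0.3
grasp_force: 4.1
```

Emit:
jog_arm --commands '[[-1,[0,0,0.015],[0,0,0]]]'

```text
t: 7.1
ee_pos: [600.2, 19.3, 148.3]
orientation: [0.243, 2.52, -0.074]
ft_force: [-7.3, 5.5, 9.1]
width: 0.3
grasp_force: 5.9
```

Emit:
jog_arm --commands '[[-1,[0,0,-0.05],[0,0,0]],[-1,[0,0,-0.4],[0,0,0]],[-1,[0,0,-0.4],[0,0,0]],[-1,[0,-0.4,0],[0,0,0]],[-1,[0,-0.4,0],[0,0,0]],[-1,[0,0,0],[0,0,0]]]'

```text
t: 7.7
ee_pos: [546.9, -41.4, 206.5]
orientation: [0.248, 2.522, -0.08]
ft_force: [-0.4, -0.3, -0.8]
width: 0.5
grasp_force: 0.0
```

Run:
```python
from h import *
to(TH[2],Rt(-ax,yh)); meas("wrist")
```

```text
t 7.7 p [546.9 -41.4 206.5] f [-0.4 -0.3 -0.8] w 0.5
turn frac now [-0.0045 -0.0023 -0.0036] deg 0.28
shift frac after turn [ 0.0026 -0.1522  0.2286]
wrist 0 thumb 1490 h 56.6 y off 2.1 29.1 x off 1.6 27.4
wrist 0 collar 1478 h 28.6 y off 0.8 35.8 x off 1.9 37.0
wrist 1 thumb 1257 h 39.7 y off 1.6 27.1 x off 1.8 27.2
wrist 1 collar 841 h 28.6 y off 2.0 37.3 x off 1.8 37.7
wrist 2 thumb 1501 h 84.4 y off 2.0 26.8 x off 2.0 27.6
wrist 2 collar 1356 h 28.7 y off 2.0 37.2 x off 5.1 31.1
```

Plunger 2 is home: its plate is 23 mm above the collar's middle. Plunger 3 is next.

Emit:
jog_arm --commands '[[-1,[0.01,-0.135,0],[0,0,0]],[-1,[0,0,0.15],[0,0,0]],[-1,[0,0,0.06],[0,0,0]],[-1,[0,0,0.04],[0,0,0]],[-1,[0,0,0.04],[0,0,0]],[-1,[0,0,0.04],[0,0,0]]]'

```text
t: 8.35
ee_pos: [563.3, -54.7, 179.8]
orientation: [0.246, 2.525, -0.08]
ft_force: [-3.3, 0.6, 1.1]
width: 0.5
grasp_force: 1.5
```

Emit:
jog_arm --commands '[[-1,[0,0,0.03],[0,0,0]],[-1,[0,0,0.03],[0,0,0]],[-1,[0,0,0.03],[0,0,0]],[-1,[0,0,0.03],[0,0,0]]]'

```text
t: 8.75
ee_pos: [571.1, -55.0, 173.6]
orientation: [0.247, 2.529, -0.084]
ft_force: [-4.0, -0.1, 0.4]
width: 0.8
grasp_force: 1.5
```

Emit:
jog_arm --commands '[[-1,[0,0,0.02],[0,0,0]],[-1,[0,0,0.02],[0,0,0]],[-1,[0,0,0.02],[0,0,0]]]'

```text
t: 9.05
ee_pos: [575.0, -55.1, 170.1]
orientation: [0.248, 2.53, -0.086]
ft_force: [-3.3, -0.6, 0.2]
width: 0.3
grasp_force: 1.4
```

Emit:
jog_arm --commands '[[-1,[0,0,0.02],[0,0,0]],[-1,[0,0,0.02],[0,0,0]],[-1,[0,0,0.02],[0,0,0]]]'

```text
t: 9.35
ee_pos: [578.8, -55.1, 166.5]
orientation: [0.249, 2.532, -0.089]
ft_force: [-3.6, -1.2, 1.2]
width: 0.7
grasp_force: 1.4
```

Run:
```python
from h import *
o=get_obs();print(o["qpos"].round(3));to(OR[2]+30*ax,Rt(-ax,yh)); print((o["ee_pos"]-OR[2])@ax)
```

```text
[-0.074  0.302  2.169 -0.791  0.108 -0.684]
t 9.35 p [578.8 -55.1 166.5] f [-3.6 -1.2  1.2] w 0.7
turn frac now [-0.0139 -0.0149 -0.0011] deg 0.92
shift frac after turn [ 0.051  -0.078   0.0887]
38.87487974100887
```

Joint 5 sits at its lower limit with the tool nearly in line with the forearm. I'll back off and make the tool about 12° more vertical for this one.

Emit:
jog_arm --commands '[[-1,[0,0,-0.15],[0,0,0]],[-1,[0,0,-0.15],[0,0,0]],[-1,[0,0,-0.1],[0,0.06,0]],[-1,[0,0,-0.05],[0,0.06,0]],[-1,[0,0,0],[0,0.06,0]],[-1,[0,0,0],[0,0.06,0]],[-1,[0,0,0],[0,0.06,0]]]'

```text
t: 10.05
ee_pos: [555.3, -50.0, 204.2]
orientation: [0.274, 2.764, -0.063]
ft_force: [0.6, 0.2, -0.4]
width: 0.5
grasp_force: 0.0
```

```bash
cat >> h.py <<'E'
def Rl(deg,yaw=-11.0,sg=1):
    a,b=np.radians(deg),np.radians(yaw);z=np.array([np.sin(a)*np.cos(b),np.sin(a)*np.sin(b),-np.cos(a)])
    return Rt(z,sg*np.array([-np.sin(b),np.cos(b),0]))
E
python3 - <<'E'
from h import *
meas("wrist")
o=get_obs();print(o["qpos"].round(3), (o["ee_pos"]-OR[2])@ax);Rg=Rl(22);to(OR[2]+75*ax,Rg);print("ax dir in tool",(Rg.T@-ax).round(3),"x off per mm",(Rg.T@np.cross(yh,-ax)).round(3))
E
```

```text
wrist 0 thumb 1658 h 56.7 y off 1.7 28.6 x off 1.4 27.2
wrist 0 collar 1546 h 28.7 y off -1.3 32.3 x off 1.6 37.4
wrist 1 thumb 1363 h 39.8 y off 2.1 27.5 x off 1.5 27.3
wrist 1 collar 906 h 28.7 y off 2.2 37.9 x off 2.2 37.7
wrist 2 thumb 1146 h 55.6 y off 2.0 26.8 x off 2.4 25.5
wrist 2 collar 625 h 28.9 y off 2.2 37.1 x off 3.1 33.4
[-0.084  0.221  2.037 -0.099  0.522 -1.381] 83.33437285637264
t 10.1 p [556.8 -50.2 205. ] f [1.8 0.4 1.1] w 0.3
turn frac now [-0.0135 -0.0225 -0.0046] deg 1.2
shift frac after turn [ 0.0666 -0.0838  0.1009]
ax dir in tool [-0.225 -0.     0.974] x off per mm [ 0.974 -0.     0.225]
```

Emit:
jog_arm --commands '[[-1,[0.08,-0.07,0.1],[0,0,0]],[-1,[-0.034,0,0.146],[0,0,0]],[-1,[-0.023,0,0.1],[0,0,0]],[-1,[-0.007,0,0.03],[0,0,0]],[-1,[-0.007,0,0.03],[0,0,0]],[-1,[-0.007,0,0.03],[0,0,0]]]'

```text
t: 10.7
ee_pos: [568.3, -60.3, 162.9]
orientation: [0.274, 2.764, -0.064]
ft_force: [-1.2, -0.6, 1.8]
width: 0.5
grasp_force: 1.2
```

Emit:
jog_arm --commands '[[-1,[-0.0045,0,0.02],[0,0,0]],[-1,[-0.0045,0,0.02],[0,0,0]]]'

```text
t: 10.9
ee_pos: [570.2, -60.8, 159.5]
orientation: [0.274, 2.764, -0.064]
ft_force: [-1.9, 0.2, 1.1]
width: 0.3
grasp_force: 1.5
```

Emit:
jog_arm --commands '[[-1,[-0.0045,0,0.02],[0,0,0]],[-1,[-0.0045,0,0.02],[0,0,0]]]'

```text
t: 11.1
ee_pos: [572.6, -61.3, 156.0]
orientation: [0.274, 2.764, -0.064]
ft_force: [-1.8, 0.4, 2.0]
width: 0.8
grasp_force: 1.5
```

Run:
```python
from h import *
o=get_obs();print(o["qpos"].round(3), (o["ee_pos"]-OR[2])@ax, o["ft_force"]@ax);to(OR[2]+23*ax,Rl(22))
```

```text
[-0.105  0.328  2.038 -0.105  0.414 -1.389] 33.144063414639234 2.6793351842949042
t 11.1 p [572.6 -61.3 156. ] f [-1.8  0.4  2. ] w 0.8
turn frac now [-0.0141 -0.0225 -0.0045] deg 1.21
shift frac after turn [-0.0709 -0.0051  0.0877]
```

Emit:
jog_arm --commands '[[-1,[-0.006,0,0.02],[0,0,0]],[-1,[-0.006,0,0.02],[0,0,0]],[-1,[-0.006,0,0.02],[0,0,0]]]'

```text
t: 11.4
ee_pos: [576.2, -62.1, 150.8]
orientation: [0.274, 2.764, -0.064]
ft_force: [-1.7, 0.6, 0.9]
width: 0.2
grasp_force: 1.5
```

Emit:
jog_arm --commands '[[-1,[-0.006,0,0.02],[0,0,0]],[-1,[-0.006,0,0.02],[0,0,0]]]'

```text
t: 11.6
ee_pos: [578.6, -62.6, 147.5]
orientation: [0.274, 2.764, -0.064]
ft_force: [-5.0, 1.9, 7.9]
width: 0.6
grasp_force: 4.9
```

Emit:
jog_arm --commands '[[-1,[-0.005,0,0.015],[0,0,0]]]'

```text
t: 11.7
ee_pos: [579.4, -62.8, 146.5]
orientation: [0.274, 2.765, -0.064]
ft_force: [-7.9, 3.1, 11.9]
width: 0.5
grasp_force: 6.8
```

Emit:
jog_arm --commands '[[-1,[-0.005,0,0.015],[0,0,0]]]'

```text
t: 11.8
ee_pos: [580.2, -62.9, 145.4]
orientation: [0.274, 2.765, -0.064]
ft_force: [-9.9, 2.9, 14.1]
width: 0.8
grasp_force: 8.6
```

Plunger 3 is home. I'll retract, move over syringe 1 and open the fingers partway.

Emit:
jog_arm --commands '[[-1,[0.01,0,-0.05],[0,0,0]],[-1,[0.07,0,-0.3],[0,0,0]],[-1,[0.07,0,-0.3],[0,0,0]],[-0.4,[0,0.35,-0.05],[0,-0.03,0]],[0.4,[0,0.35,0],[0,-0.03,0]],[0.4,[0,0.35,0],[0,0,0]],[0.4,[0,0.35,0],[0,0,0]],[0.4,[0,0.2,0],[0,0,0]],[0.4,[0,0,0],[0,0,0]]]'

```text
t: 12.7
ee_pos: [574.9, 104.4, 203.7]
orientation: [0.265, 2.717, -0.068]
ft_force: [0.5, 0.3, -0.5]
width: 44.9
grasp_force: 0.0
```

Run:
```python
from h import *
meas("wrist")
o=get_obs();print(o["qpos"].round(3), (o["ee_pos"]-OR[0])@ax);Rg=Rl(25);to(OR[0]+60*ax,Rg);print("ax dir in tool",(Rg.T@-ax).round(3))
```

```text
wrist 0 thumb 1466 h 56.9 y off 2.3 26.7 x off 1.5 27.0
wrist 0 collar 738 h 28.9 y off 2.4 37.2 x off 4.5 31.6
wrist 1 thumb 1272 h 39.8 y off 2.3 27.4 x off 1.6 26.9
wrist 1 collar 844 h 28.8 y off 2.5 37.6 x off 1.7 36.9
wrist 2 thumb 1298 h 39.8 y off 2.5 28.3 x off 1.9 27.0
wrist 2 collar 926 h 28.7 y off 4.5 33.7 x off 1.8 37.6
[ 0.254  0.264  1.998 -0.365  0.537 -0.839] 88.92081834638495
t 12.75 p [574.2 103.1 203.4] f [-0.4 -1.2  0. ] w 49.5
turn frac now [-0.0134 -0.03   -0.001 ] deg 1.48
shift frac after turn [-0.0693 -0.0247  0.2815]
ax dir in tool [-0.174  0.     0.985]
```

Emit:
jog_arm --commands '[[0.4,[-0.06,-0.01,0.28],[-0.013,-0.03,0]],[0.4,[0,0,0],[0,0,0]]]'

```text
t: 12.95
ee_pos: [589.1, 95.8, 178.0]
orientation: [0.265, 2.697, -0.061]
ft_force: [-0.4, 0.2, -0.2]
width: 60.7
grasp_force: 0.0
```

Run:
```python
from h import *
o=get_obs();print(o["qpos"].round(3), (o["ee_pos"]-OR[0])@ax);Rg=Rl(25);to(OR[0]-7*ax+1.8*yh+1*np.cross(yh,-ax),Rg)
```

```text
[ 0.233  0.319  2.005 -0.412  0.454 -0.803] 58.916872472214465
t 12.95 p [589.1  95.8 178. ] f [-0.4  0.2 -0.2] w 60.7
turn frac now [-0.0042 -0.0043 -0.0041] deg 0.33
shift frac after turn [-0.1383  0.0357  0.645 ]
```

Emit:
jog_arm --commands '[[0.4,[-0.028,0.018,0.129],[0,0,0]],[0.4,[-0.028,0.018,0.129],[0,0,0]],[0.4,[-0.028,0,0.129],[0,0,0]],[0.4,[-0.028,0,0.129],[0,0,0]],[0.4,[-0.026,0,0.1],[0,0,0]],[0.4,[0,0,0],[0,0,0]]]'

```text
t: 13.55
ee_pos: [629.0, 93.2, 129.0]
orientation: [0.264, 2.695, -0.059]
ft_force: [1.1, 0.6, -1.1]
width: 61.9
grasp_force: 0.0
```

Run:
```python
from h import *
o=get_obs();print(o["qpos"].round(3), (o["ee_pos"]-OR[0])@ax);Rg=Rl(25);to(OR[0]-7*ax+1.8*yh+1*np.cross(yh,-ax),Rg)
im,W,K,T=cam("wrist");cv2.imwrite("pics/w2.png",im)
```

```text
[ 0.21   0.449  1.951 -0.471  0.376 -0.758] -3.976331480256928
t 13.55 p [629.   93.2 129. ] f [ 1.1  0.6 -1.1] w 61.9
turn frac now [-0.0025 -0.0018 -0.0039] deg 0.22
shift frac after turn [ 0.0141 -0.0146  0.0332]
```

View pics/w2.png

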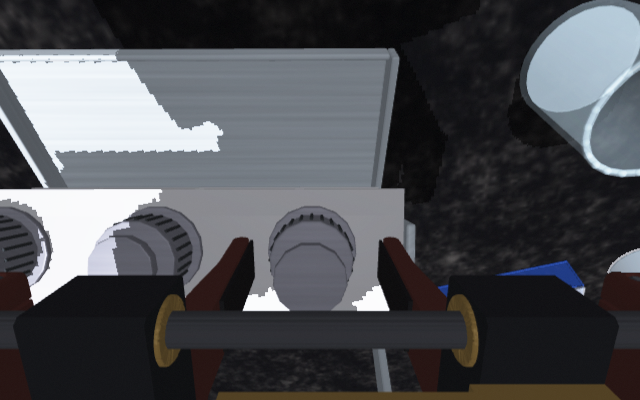

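The wrist picture shows the collar centred at u≈312 between the fingertips at 243 and 390 (midpoint about 316). I'll make a small correction, then close.

Emit:
jog_arm --commands '[[0.4,[0.012,-0.013,0.025],[0,0,0]],[0.1,[0,0,0],[0,0,0]],[-0.05,[0,0,0],[0,0,0]],[-0.05,[0,0,0],[0,0,0]],[-0.15,[0,0,0],[0,0,0]],[-0.15,[0,0,0],[0,0,0]]]'

```text
t: 14.2
ee_pos: [628.3, 92.1, 127.9]
orientation: [0.264, 2.694, -0.059]
ft_force: [-2.8, -1.1, 2.7]
width: 37.7
grasp_force: 12.8
```

Emit:
jog_arm --commands '[[-1,[0,0,0],[0,0,0]],[-1,[0,0,0],[0,0,0]],[-1,[0,0,0],[0,0,0]],[-1,[0,0,0],[0,0,0]]]'

```text
t: 14.6
ee_pos: [628.4, 92.1, 127.9]
orientation: [0.264, 2.694, -0.059]
ft_force: [-3.4, -1.9, 5.9]
width: 37.4
grasp_force: 30.0
```

Run:
```python
from h import *
o=get_obs();print((o["ee_pos"]-OR[0])@ax,o["qpos"].round(3));Rc=R.from_rotvec(o["orientation"]).as_matrix();print("axis up in tool",(Rc.T@ax).round(4))
```

```text
-4.607849393211861 [ 0.208  0.45   1.954 -0.476  0.37  -0.754]
axis up in tool [ 0.1735 -0.002  -0.9848]
```

Emit:
jog_arm --commands '[[-1,[0.0035,0,-0.0197],[0,0,0]],[-1,[0.007,0,-0.0394],[0,0,0]],[-1,[0.007,0,-0.0394],[0,0,0]]]'

```text
t: 14.9
ee_pos: [622.9, 93.6, 136.0]
orientation: [0.264, 2.694, -0.058]
ft_force: [1.2, -0.6, -1.7]
width: 37.3
grasp_force: 30.0
```

Emit:
jog_arm --commands '[[-1,[0.0174,0,-0.0985],[0,0,0]],[-1,[0.0174,0,-0.0985],[0,0,0]],[-1,[0.0174,0,-0.0985],[0,0,0]]]'

```text
t: 15.2
ee_pos: [605.4, 96.9, 161.3]
orientation: [0.264, 2.694, -0.058]
ft_force: [1.4, -0.3, -1.1]
width: 37.2
grasp_force: 30.0
```

Emit:
jog_arm --commands '[[-1,[0.026,0,-0.148],[0,0,0]],[-1,[0.026,0,-0.148],[0,0,0]],[-1,[0.026,0,-0.148],[0,0,0]],[-1,[0.026,0,-0.148],[0,0,0]],[-1,[0.026,0,-0.148],[0,0,0]],[-1,[0.026,0,-0.148],[0,0,0]],[-1,[0.026,0,-0.148],[0,0,0]],[-1,[0,0,0],[0,0,0]]]'

```text
t: 16.0
ee_pos: [546.1, 108.8, 248.5]
orientation: [0.263, 2.692, -0.057]
ft_force: [-0.3, -0.2, -1.7]
width: 37.3
grasp_force: 30.0
```

Run:
```python
from h import *
o=get_obs();p=o["ee_pos"];print((p-OR[0])@ax,((p-OR[0])-((p-OR[0])@ax)*ax).round(1),o["qpos"].round(3))
im,W,K,T=cam("scene");cv2.imwrite("pics/s3.png",cv2.resize(im[60:320,180:520],None,fx=2.2,fy=2.2))
```

```text
142.32201962279183 [0.8 2.6 0.2] [ 0.283  0.15   2.029 -0.352  0.598 -0.837]
```

View pics/s3.png

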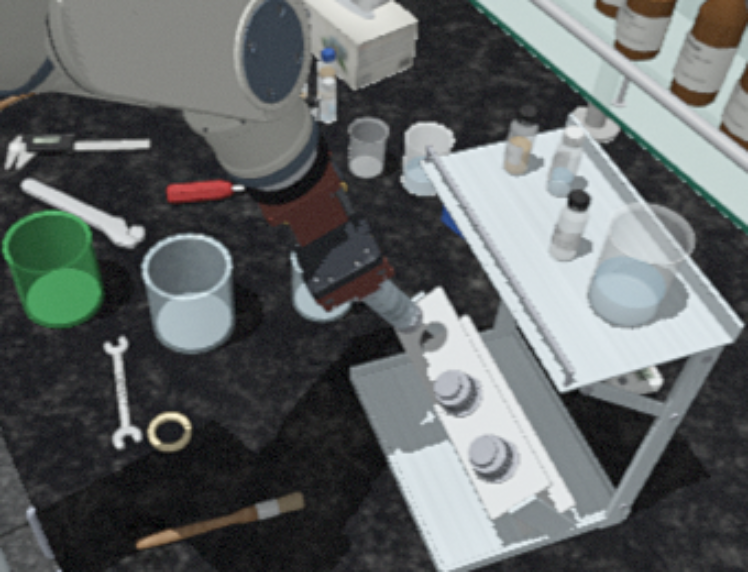

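The picture shows syringe 1 out of its hole near (430,335) and held in the fingers, with the other two seated and their plungers home. Now I'll raise it and turn it upright.

```bash
cat >> h.py <<'E'
def place(up):
    L=np.radians(7);b=np.radians(25);d=np.array([np.cos(b),np.sin(b),0]);za=np.array([0,0,1.])*np.cos(L)-np.sin(L)*d
    tip=np.array([454,321,7.])-14*d;O=tip+132*za;Rg=Rl(-3,25)
    return O-Rg@np.array([0.9,0,-5.2])+[0,0,up],Rg
E
python3 - <<'E'
from h import *
p,Rg=place(130);print(p.round(1));to(p,Rg)
o=get_obs();print((Rg.T@(p-o["ee_pos"]-[0,0,50])/100).round(3), (R.from_rotvec(o["orientation"]).as_matrix().T@[0,0,.5]).round(3))
E
```

```text
[427.3 308.5 262.8]
t 16.05 p [546.4 108.7 247.7] f [ 0.6 -0.7 -2.5] w 37.4
turn frac now [-0.1541  0.6036 -0.7965] deg 45.5
shift frac after turn [ 0.2421  2.3145 -0.1384]
[0.216 2.314 0.361] [-0.212  0.001 -0.453]
```

Emit:
jog_arm --commands '[[-1,[-0.106,0,-0.226],[0,0,0]],[-1,[-0.106,0,-0.226],[0,0,0]],[-1,[0,0,0],[-0.0193,0.0755,-0.1]],[-1,[0,0,0],[-0.0193,0.0755,-0.1]],[-1,[0,0,0],[-0.0193,0.0755,-0.1]],[-1,[0,0,0],[-0.0193,0.0755,-0.1]],[-1,[0,0,0],[-0.0193,0.0755,-0.1]],[-1,[0,0,0],[-0.0193,0.0755,-0.1]],[-1,[0,0,0],[-0.0193,0.0755,-0.1]],[-1,[0,0,0],[-0.0193,0.0755,-0.1]]]'

```text
t: 17.05
ee_pos: [546.9, 108.0, 295.8]
orientation: [0.675, -3.01, 0.018]
ft_force: [-0.9, -0.8, -1.6]
width: 37.2
grasp_force: 30.0
```

Emit:
jog_arm --commands '[[-1,[0.02,0.2,0.03],[0,0,0]],[-1,[0.03,0.33,0.05],[0,0,0]],[-1,[0.03,0.33,0.05],[0,0,0]],[-1,[0.03,0.33,0.05],[0,0,0]],[-1,[0.03,0.33,0.05],[0,0,0]],[-1,[0.03,0.33,0.05],[0,0,0]],[-1,[0.03,0.3,0.05],[0,0,0]],[-1,[0,0.15,0],[0,0,0]],[-1,[0,0,0],[0,0,0]]]'

```text
t: 17.95
ee_pos: [429.0, 308.5, 264.2]
orientation: [0.675, -3.013, 0.019]
ft_force: [0.4, 0.2, -1.8]
width: 37.4
grasp_force: 30.0
```

Run:
```python
from h import *
p,Rg=place(130);to(p,Rg);print(get_obs()["qpos"].round(3))
im,W,K,T=cam("scene");im2,*_=cam("top")
a=cv2.resize(im[80:280,180:380],None,fx=2,fy=2);b=cv2.resize(im2[120:320,150:350],None,fx=2,fy=2)
cv2.imwrite("pics/s4.png",np.hstack([a,b]))
```

```text
t 17.95 p [429.  308.5 264.2] f [ 0.4  0.2 -1.8] w 37.4
turn frac now [-0.0005 -0.0035  0.0058] deg 0.31
shift frac after turn [0.0145 0.0075 0.0151]
[ 0.596  0.259  1.769  0.009  1.169 -1.419]
```

View pics/s4.png

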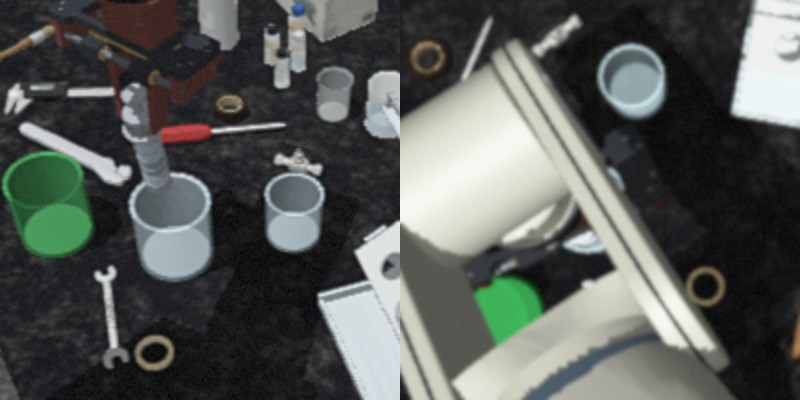

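The picture shows the syringe over the large clear jar with its tip near crop (160,185), against the jar's rim. I'll check its axis by depth.

Run:
```python
from h import *
im,W,K,T=cam("scene")
o=get_obs();p,Rg=place(130)
Q=W[120:190,225:300].reshape(-1,3)
M=Q[(Q[:,2]>142)&(Q[:,2]<262)&(np.hypot(Q[:,0]-435,Q[:,1]-312)<45)]
v=T[:3,3];
for z0 in range(140,262,10):
    S=M[(M[:,2]>=z0)&(M[:,2]<z0+10)]
    if len(S)>4:
        # push visible surface centroid; report extents across view dir
        vd=(S.mean(0)-v)[:2];vd/=np.linalg.norm(vd);n=np.array([-vd[1],vd[0]]);e=S[:,:2]@n;f=(S[:,:2]@vd)
        w=np.ptp(e);ctr=n*(e.min()+e.max())/2+vd*(f.min()+w/2);print(z0+5,len(S),"w",w.round(1),"ctr",ctr.round(1))
L=np.radians(7);b=np.radians(25)
print("expected tip",o["ee_pos"]-p+np.array([454,321,137])-14*np.array([np.cos(b),np.sin(b),0]))
```

```text
155 7 w 16.1 ctr [432.4 302.3]
165 41 w 29.5 ctr [438.7 306.1]
175 34 w 31.4 ctr [438.8 307.3]
185 39 w 30.7 ctr [436.9 305.4]
195 40 w 30.8 ctr [436.3 307.3]
205 38 w 30.2 ctr [433.7 304.3]
215 38 w 30.4 ctr [434.8 305.7]
225 44 w 30.4 ctr [433.3 304.9]
235 44 w 30.1 ctr [431.6 304.2]
245 17 w 22.8 ctr [430.8 297.7]
255 63 w 41.8 ctr [428.4 303.3]
265 9 w 23.3 ctr [421.9 298.1]
expected tip [444.20320502 313.25008945 138.93273931]
```

Emit:
jog_arm --commands '[[-1,[-0.02,0.025,0],[0,0,0]],[-1,[-0.01,0,0.2],[0,0,0]],[-1,[-0.01,0,0.2],[0,0,0]],[-1,[-0.01,0,0.2],[0,0,0]],[-1,[-0.01,0,0.2],[0,0,0]],[-1,[-0.01,0,0.2],[0,0,0]],[-1,[-0.01,0,0.1],[0,0,0]],[-1,[0,0,0],[0,0,0]]]'

```text
t: 18.9
ee_pos: [430.1, 309.7, 153.4]
orientation: [0.67, -3.013, 0.02]
ft_force: [0.6, -0.3, -0.5]
width: 36.7
grasp_force: 30.0
```

Emit:
jog_arm --commands '[[-1,[-0.003,0,0.05],[0,0,0]],[-1,[-0.003,0,0.05],[0,0,0]],[-1,[0,0,0],[0,0,0]]]'

```text
t: 19.2
ee_pos: [430.4, 310.5, 144.4]
orientation: [0.672, -3.015, 0.018]
ft_force: [0.1, 0.5, -0.6]
width: 37.2
grasp_force: 30.0
```

Emit:
jog_arm --commands '[[-1,[-0.002,0,0.03],[0,0,0]],[-1,[-0.002,0,0.03],[0,0,0]]]'

```text
t: 19.4
ee_pos: [430.6, 310.8, 138.6]
orientation: [0.672, -3.015, 0.018]
ft_force: [-0.1, 1.2, -2.1]
width: 37.3
grasp_force: 30.0
```

Emit:
jog_arm --commands '[[-1,[-0.002,0,0.03],[0,0,0]],[-1,[0,0,0.01],[0,0,0]]]'

```text
t: 19.6
ee_pos: [430.2, 310.5, 134.1]
orientation: [0.672, -3.014, 0.019]
ft_force: [0.0, 0.0, -1.8]
width: 37.4
grasp_force: 30.0
```

Emit:
jog_arm --commands '[[-1,[0,0,0.015],[0,0,0]]]'

```text
t: 19.7
ee_pos: [430.4, 310.6, 133.0]
orientation: [0.672, -3.015, 0.018]
ft_force: [-0.4, -1.7, 9.6]
width: 37.4
grasp_force: 30.0
```

It touched the floor at the expected height, 9.6 N at z=133, so I'll release.

Emit:
jog_arm --commands '[[0.0,[0,0,0],[0,0,0]],[0.3,[0,0,0],[0,0,0]],[0.6,[0,0,0],[0,0,0]],[0.6,[0,0,0],[0,0,0]],[0.6,[0,0,0],[0,0,0]]]'

```text
t: 20.2
ee_pos: [430.4, 310.5, 133.0]
orientation: [0.672, -3.015, 0.018]
ft_force: [-0.4, -0.4, -0.3]
width: 69.2
grasp_force: 0.0
```

Emit:
jog_arm --commands '[[0.6,[0.01,0,-0.1],[0,0,0]],[0.6,[0.01,0,-0.2],[0,0,0]],[0.6,[0.01,0,-0.3],[0,0,0]],[0.6,[0.01,0,-0.3],[0,0,0]],[0.6,[0,-0.2,-0.3],[0,0,0]],[0.6,[0.4,-0.2,0],[0,0,0]],[0.6,[0.4,0,0],[0,0,0]],[0.6,[0,0,0],[0,0,0]]]'

```text
t: 21.0
ee_pos: [373.6, 239.1, 257.9]
orientation: [0.67, -3.013, 0.019]
ft_force: [0.2, -0.5, -0.8]
width: 70.2
grasp_force: 0.0
```

Run:
```python
from h import *
o=get_obs();print(o["ee_pos"].round(1),o["ft_force"].round(1));im,W,K,T=cam("scene");cv2.imwrite("pics/s5.png",cv2.resize(im[100:300,180:440],None,fx=2.8,fy=2.8))
```

```text
[373.6 239.1 257.9] [ 0.2 -0.5 -0.8]
```

View pics/s5.png

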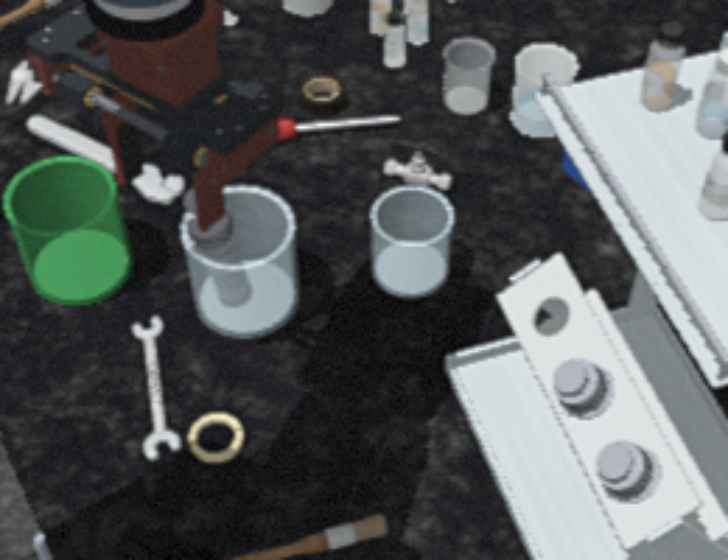

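The syringe stands in the soak jar (crop (210,235) down to (235,295)), leaning slightly on the near rim. The hand is clear above it, and the other two syringes are seated with plungers home.

```bash
python3 -c "
from workcell import close_job
print(close_job())"
```

```text
the job is handed in; nothing more can be done
None
```

The job is handed in at about 21 s: syringe 1 (the leftmost) stuck about 17 mm short of home and now stands tip down in the soak jar, leaning slightly on the rim, and syringes 2 and 3 are still in the stand with their plungers home; the judge's verdict was not shown.

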